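# Return the slim book through the slot of the return box

## Robot

A 6-joint arm with a two-finger parallel gripper is mounted at the origin on the work surface. World frame = base frame: x ahead of the robot, y to its left, z up, the work surface at z = 0. Lengths are in m, angles in rad, forces in N, time in s.
With the tool pointing down it reaches from about 0.25 to 0.775 m from the base axis. Payload 4 kg.
Tool frame: the origin (TCP) lies at the centre of the arm's flange, where the gripper is bolted on; the fingertips stand ahead of it and the grasp point (between the pads) lies 180 mm ahead of it (robot.tcp_to_tips is the z of the fingertips in the tool frame, in m); z points along the fingers, y is the direction in which the jaws open and shut (so a half turn about z gives the same grasp; the last joint's range is limited). The gripper opens to 94 mm and grips with 3 to 60 N. Pads are 16 mm wide; open, the fingers measure 119 mm over their backs; the gripper's body (75 mm by 177 mm) begins 78 mm behind the grasp point.
Start: joints at [1.03, 0.087, 1.371, -0, 1.684, -0.103], TCP at [0.233, 0.498, 0.405] pointing down, gripper open.
Joint ranges: [-3.1, 3.1], [-0.76, 2.03], [0.27, 2.55], [-1.08, 4.22], [0.17, 2.65], [-2.57, 2.57]. Speed limits (rad/s): [2.79, 2.79, 3.14, 3.14, 3.14, 3.14].

## Interface

Orientations are given as [roll, pitch, yaw] about the fixed x, y, z axes, in that order (R = Rz(yaw) Ry(pitch) Rx(roll)).
In Python, from bench import robot gives the robot as it stands.
- The arm moves only by the tool move_arm, never from a script. Its argument "increments" is a list that holds one entry, the list of rows, each a list of 7 numbers: the opening, from 0 (shut) to 1 (fully open), then the shift along the tool's x, y, z as a fraction of full scale, then the turn, a rotation vector about the tool's x, y, z as a fraction of full scale. In form: [[[jaw, dx, dy, dz, rx, ry, rz], ...]]. A call has 1 to 8 rows; each row is the pose to reach, as a shift and turn from the pose commanded when the call began, along the tool's axes at that moment; what a row does not reach only later rows make up. Full scale, the value 1, is 0.1 m for a shift and pi/2 rad for a turn. A row lasts 1/12 s, in which the tool goes at most 41.7 mm and 7.16 degrees, less where a joint would pass 70% of its speed; a pose out of reach is approached as far as the arm can. A call with a number of a shift or a turn outside -1 to 1 is refused whole. A call with a gripper value outside its range is refused whole. The fingers move at their own pace and stop on an object; the grip force is fixed at half the most. Time passes only in rows, so rows that repeat a pose let the fingers close. It gives the time, the measured TCP pose, the force and the opening at its end, in the units of the state.
- robot.get_obs(): the state, without advancing time (a new reading comes with each control period).
- robot.snapshot(name): name is "scene" or "top" or "wrist"; returns (picture, depth): 384x512x3 uint8, red, green, blue; 384x512 float32, m along the optical axis (not along the pixel's ray), 0 where there is no reading.
- robot.camera_params(name): a dict with "mtx" (3x3 intrinsics, pixels), "R" (3x3) and "t" (3): a world point X has camera coordinates R X + t. Camera axes: x right, y down, z forward; pixel columns grow to the right and rows downward; lengths in m; the calibration is good to about 2 mm. A picture is of the moment at which its call begins: read the wrist's pose just before it. camera_params takes no time and is no camera call; for the wrist camera it gives the pose at the moment of the call.
- robot.close_job(): hands the job in, once; it reports no verdict.
The state is a dict: "time": time; "joint_positions": joint angles; "qvel": joint speeds; "joint_torque": joint torques, N m; "tool_pos": TCP position; "ee_rot": TCP orientation; "wrist_force": force on the tool from outside, world axes, zero at the start; "wrist_torque": the same for the moment, N m; "width": finger opening in m.
Only numpy, scipy, OpenCV 4.12 (cv2) and the standard library are available. Lean on these libraries where they do the work, as an engineer would, in place of code of your own. Each camera call takes 0.05 s, during which the arm holds its last target.

## Task

Take the middle-sized of the three slim books out of the rack and post it upright through the slot on top of the book return box, feeling for the slot against its backstops because the slot plate is never quite in the same place. Then push it gently all the way through, past the sprung bars, until it drops to rest inside the box. Do not force the book or the box, and leave the other two books, the mug and the remote control where they are.

Things in the scene. Friction and masses are not known exactly. Their poses are not given: they have to be found in the camera images.
- book: The book to return: the middle-sized of three slim hardbacks with the same grey cloth covers, 12 mm thick (its x axis), 120 mm wide (y), 95 mm tall (z), 90 to 180 g. Origin at the centre of its lower edge. It stands upright in the rack, in any of the three bays, its top 107 mm above the table.
- book_centre (a point): The middle of that book, 47.5 mm above its origin.
- big_book: Bystander: the biggest grey hardback, 12 x 160 x 100 mm, standing in another bay of the rack; origin at the centre of its lower edge, axes as the book's.
- small_book: Bystander: the smallest grey hardback, 12 x 80 x 80 mm, standing in another bay of the rack; origin at the centre of its lower edge, axes as the book's.
- rack: Fixed wooden book rack: base 190 (x) x 120 (y) x 12 mm, with three bays 60 mm apart along x, each 15 mm wide between two 4 mm walls that are 75 mm long (y) and reach 57 mm above the table. Origin at the centre of its underside, x across the bays.
- return_box: Fixed closed wooden return box, hollow, 180 (x) x 200 (y) x 150 mm tall, a clear panel at its +x side, floor 5 mm thick. Origin at the centre of its underside. On its lid lies an aluminium slot plate, 4 mm thick, which sits shifted along box x by an unmeasured amount of up to 22 mm either way and stays there stiffly.
- lid_mid (a point): Middle of the slot plate's top face if it were unshifted: over the box's origin, 154 mm above the table. Axes as the box's. The slot is 15 mm wide (x) and 125 mm long (y); it is centred here in y but shifted with the plate in x. Its walls go on 34 mm down; below is the hollow box.
- backstop_level (a point): Point 30 mm above lid_mid. At each end of the slot, 34 to 62 mm either side in y, an aluminium backstop stands on the plate, 34 mm high, 6 mm thick, its -x face flush with the slot's +x wall. A book held upright, lower edge 21 to 34 mm above the plate, moved in box +x from the -x side, meets both backstops; pressed straight down along them it enters the slot.
- bar_level (a point): Point 12 mm above lid_mid, the height of the axes of two round black bars, 18 mm diameter, along y, one facing each backstop (34 to 62 mm off in y; the middle 68 mm are free for fingers). Sprung, about 1.5 N each; gap to backstop 9.8 mm, opening to 16.8. Entering takes 5 to 15 N; they hold a book let go until its top edge is pushed to about 6 mm above the plate, then it drops.
- mug: Bystander: white mug, 76 mm across, 85 mm tall, near the middle of the table; origin at the centre of its underside.
- remote: Bystander: black remote control lying flat, 150 x 42 x 18 mm, between rack and box; origin at the centre of its underside.
Things that resemble listed ones, but are neither listed nor needed, are in the scene too. What is shaped like the book but green is not meant.

How it is judged:
By the outcome, as a careful person would: the job done as asked, in the order asked, and still so for the second after the job is handed in, with the robot touching nothing.
It also fails if it takes over 58 s, if anything falls off the work surface, if the arm or the gripper's body presses on something with over 40 N, if the wrist force passes 120 N, or if a joint passes its speed limit or range.

## Working session

There is one attempt and no reset: what is moved stays moved. The work goes in short steps, Python scripts to look and compute and a tool call to move; the robot and the scene stay as the last step left them, time stands still between calls to the robot, and variables do not carry over. Pictures are saved under pics/ and viewed, and the job is handed in when it is done.

Besides the shell and the picture viewer there is one more tool, called after "Call:" by a JSON object that holds its "method" and its "body", one argument or row to a line. move_arm: Moves the arm, as the interface text tells. Its arguments: {"type":"object","properties":{"increments":{"type":"array","items":{"type":"array","items":{"type":"array","items":{"type":"number","minimum":-1,"maximum":1}}}}},"required":["increments"]}

```bash
mkdir -p pics; ls
python3 - <<'E'
from bench import robot
import cv2,numpy as np
print(robot.get_obs(), robot.tcp_to_tips)
for n in("scene","top"):
    p,d=robot.snapshot(n)
    cv2.imwrite(f"pics/{n}0.png",p[:,:,::-1]); np.save(f"pics/{n}0d.npy",d)
    np.savez(f"pics/{n}0c.npz",**{k:v for k,v in robot.camera_params(n).items() if k in("mtx","R","t")})
    print(robot.camera_params(n))
E
```

```text
pics
{'time': 0.0, 'joint_positions': array([ 1.02986183e+00,  8.79374712e-02,  1.37222484e+00,  1.08908312e-05,
        1.68356258e+00, -1.03097997e-01]), 'qvel': array([ 0.00179327, -0.00099092, -0.00132054, -0.0006188 , -0.00037324,
        0.00145662]), 'joint_torque': array([-3.80869287e-04, -3.40178061e+01, -3.02425897e+01,  7.16926670e-02,
        3.30338627e-02, -1.59844599e-04]), 'tool_pos': array([0.23313612, 0.49802649, 0.4035282 ]), 'ee_rot': array([-3.13947285e+00, -2.30207434e-04,  2.70375712e+00]), 'wrist_force': array([-0.18288685, -0.56941939, -0.25230815]), 'wrist_torque': array([-0.06123513, -0.02988727,  0.02897495]), 'width': 0.0941752962296214} 0.1992
{'mtx': array([[385.19807618,   0.        , 259.16783965],
       [  0.        , 385.19807618, 198.63306289],
       [  0.        ,   0.        ,   1.        ]]), 'R': array([[ 0.21100707,  0.9774838 ,  0.00119627],
       [ 0.54670992, -0.11700226, -0.82910719],
       [-0.81029889,  0.1756015 , -0.55908839]]), 't': array([-0.18597348, -0.15247282,  1.5032133 ])}
{'mtx': array([[367.73090265,   0.        , 253.49260363],
       [  0.        , 367.73090265, 191.81456041],
       [  0.        ,   0.        ,   1.        ]]), 'R': array([[-0.01272821, -0.9998435 , -0.01228664],
       [-0.98233018,  0.01479794, -0.18657022],
       [ 0.18672284,  0.00969484, -0.9823648 ]]), 't': array([0.08171935, 0.52159882, 1.07027225])}
```

View pics/scene0.png

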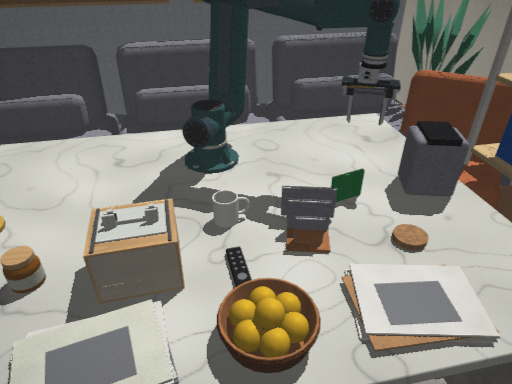

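View pics/top0.png

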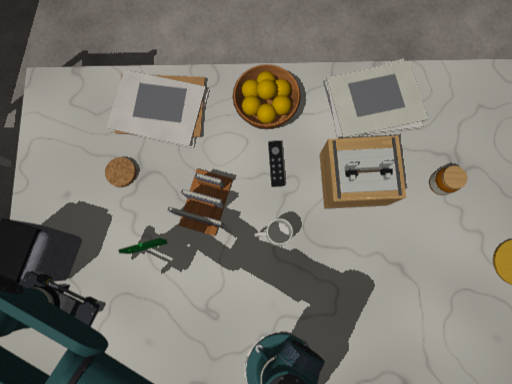

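Run:
```python
import cv2
t=cv2.imread('pics/top0.png');s=cv2.imread('pics/scene0.png')
cv2.imwrite('pics/a1.png',cv2.resize(t[155:255,150:260],None,fx=6,fy=6,interpolation=cv2.INTER_CUBIC)[:600])
cv2.imwrite('pics/a2.png',cv2.resize(t[125:215,310:415],None,fx=6,fy=6,interpolation=cv2.INTER_CUBIC))
cv2.imwrite('pics/a3.png',cv2.resize(s[170:260,260:380],None,fx=6,fy=6,interpolation=cv2.INTER_CUBIC))
cv2.imwrite('pics/a4.png',cv2.resize(s[190:300,75:195],None,fx=5,fy=5,interpolation=cv2.INTER_CUBIC))
```

```text
(no output)
```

View pics/a1.png

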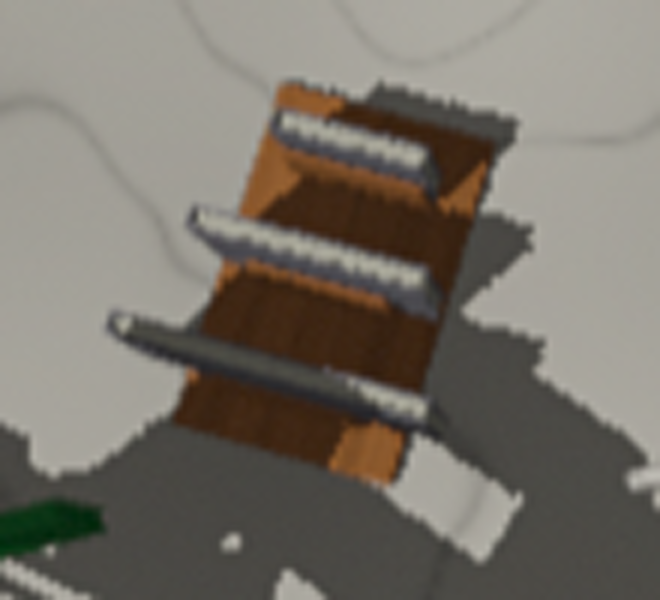

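View pics/a2.png

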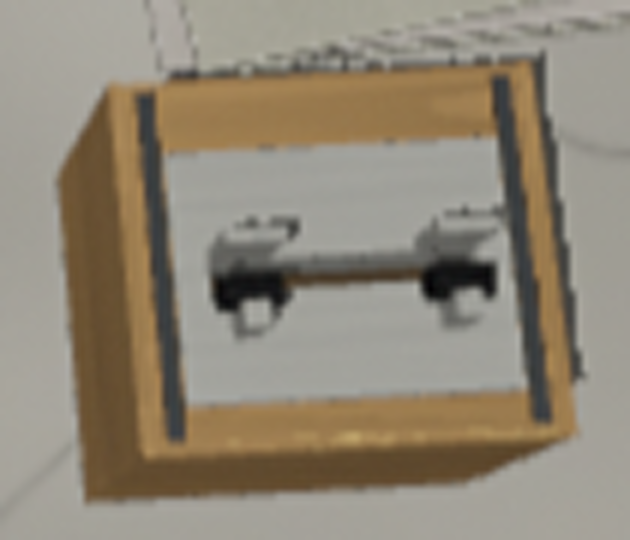

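View pics/a3.png

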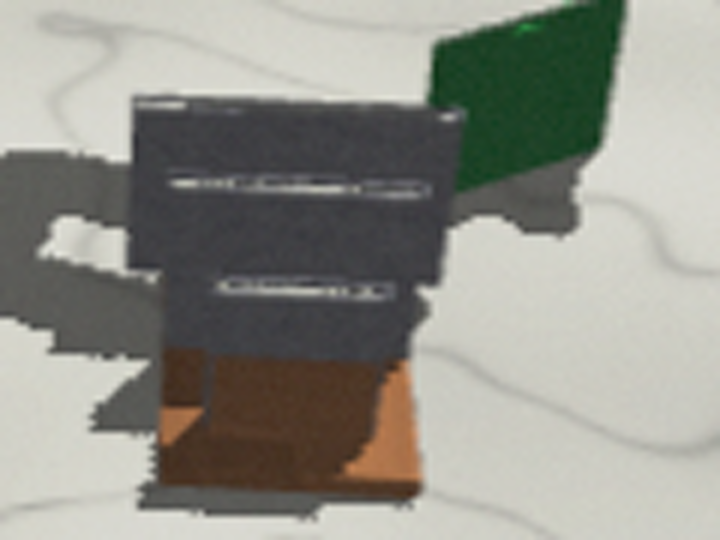

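View pics/a4.png

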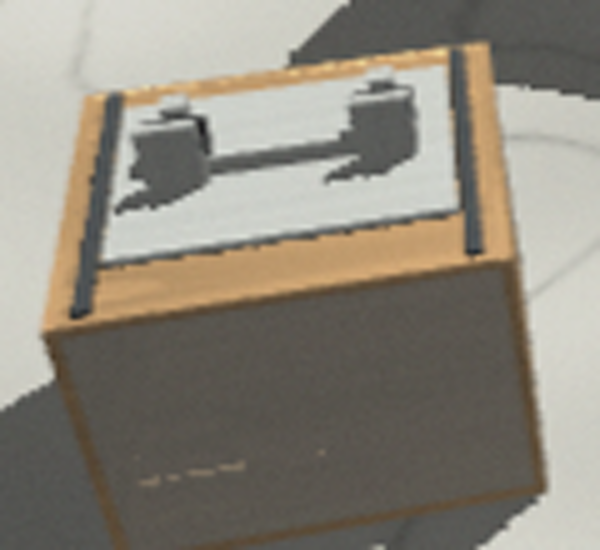

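```bash
cat > h.py <<'E'
import numpy as np,cv2
def load(n): 
    c=np.load(f'pics/{n}c.npz'); return cv2.imread(f'pics/{n}.png'),np.load(f'pics/{n}d.npy'),c['mtx'],c['R'],c['t']
def cloud(d,K,R,t):
    v,u=np.mgrid[0:d.shape[0],0:d.shape[1]]
    P=np.stack([(u-K[0,2])/K[0,0]*d,(v-K[1,2])/K[1,1]*d,d],-1)
    return (P-t)@R
def proj(X,K,R,t):
    c=np.asarray(X)@R.T+t; p=c@K.T; return p[...,:2]/p[...,2:]
def onplane(uv,z,K,R,t):
    uv=np.atleast_2d(uv).astype(float); r=np.c_[(uv[:,0]-K[0,2])/K[0,0],(uv[:,1]-K[1,2])/K[1,1],np.ones(len(uv))]@R
    o=-R.T@t; return o+r*((z-o[2])/r[:,2])[:,None]
E
python3 - <<'E'
from h import *
for n in('top0','scene0'):
    I,d,K,R,t=load(n); W=cloud(d,K,R,t); ok=d>0
    if n=='top0':
        m=np.zeros_like(ok); m[180:212,175:228]=1
        r=lambda l: onplane(np.array(l)/6.+[150,155],.107,K,R,t)
        print('mid corners',r([[190,208],[428,262],[430,285],[200,230]]).round(4))
        print('rack base bottom corners z.012',onplane(np.array([[283,80],[497,140],[390,487],[175,425]])/6.+[150,155],.012,K,R,t).round(4))
        print('small',onplane(np.array([[278,115],[425,150]])/6.+[150,155],.092,K,R,t).round(4),'big',onplane(np.array([[110,315],[428,400]])/6.+[150,155],.112,K,R,t).round(4))
        print('box top corners .15',onplane(np.array([[108,85],[533,60],[578,432],[145,458]])/6.+[310,125],.15,K,R,t).round(4))
        print('plate corners .154',onplane(np.array([[162,152],[498,137],[528,388],[187,407]])/6.+[310,125],.154,K,R,t).round(4))
    # tops
    for nm,(x0,x1,y0,y1) in dict(rack=(.3,.75,.05,.35),box=(.3,.75,-.45,-.05)).items():
        m=ok&(W[...,0]>x0)&(W[...,0]<x1)&(W[...,1]>y0)&(W[...,1]<y1)
        zs=W[m][:,2]; print(n,nm,np.histogram(zs,bins=np.arange(0,.22,.01))[0])
    m=ok&(W[...,0]>.3)&(W[...,0]<.75)&(W[...,1]>.05)&(W[...,1]<.35)&(W[...,2]>.075)&(W[...,2]<.13)
    np.save(n+'_rackpts.npy',W[m])
E
```

```text
mid corners [[0.5212 0.2819 0.107 ]
 [0.4931 0.1668 0.107 ]
 [0.4819 0.1658 0.107 ]
 [0.5104 0.2768 0.107 ]]
rack base bottom corners z.012 [[0.6089 0.2538 0.012 ]
 [0.5744 0.1399 0.012 ]
 [0.3925 0.1953 0.012 ]
 [0.4259 0.3068 0.012 ]]
small [[0.5704 0.2426 0.092 ]
 [0.5515 0.1699 0.092 ]] big [[0.4689 0.3178 0.112 ]
 [0.4261 0.166  0.112 ]]
box top corners .15 [[ 0.6525 -0.1399  0.15  ]
 [ 0.6614 -0.3409  0.15  ]
 [ 0.4828 -0.346   0.15  ]
 [ 0.4737 -0.1477  0.15  ]]
plate corners .154 [[ 0.6179 -0.1626  0.154 ]
 [ 0.6226 -0.3197  0.154 ]
 [ 0.5029 -0.3234  0.154 ]
 [ 0.4964 -0.1673  0.154 ]]
top0 rack [4861 1220  496   52   71  178  118   68  111   92  332   97    0    0
    0    0    0    0    0    0    0]
top0 box [4535  121  634  309   66   65   70   71   72   79   78   86  100  120
 1313 2796   70  175   59    6    0]
scene0 rack [4938  685  748  166  192  268  339  336  400  374  381  148    0    0
    0    0    0    0    0    0    0]
scene0 box [6342  257  848 1092  284  282  286  291  310  307  317  300  332  329
  732 3175   91  167  118    5    0]
```

```bash
cat > g.py <<'E'
import sys,numpy as np
from scipy.spatial.transform import Rotation as Ro
from bench import robot
# python3 g.py x y z yawdeg : increments from measured pose to a target
o=robot.get_obs(); R=Ro.from_euler('xyz',o['ee_rot'])
print('t',o['time'],'pos',o['tool_pos'].round(4),'rot',np.degrees(o['ee_rot']).round(2),'F',o['wrist_force'].round(2),'T',o['wrist_torque'].round(2),'w',round(o['width'],4))
if len(sys.argv)>4:
    a=[float(v) for v in sys.argv[1:5]]
    T=Ro.from_euler('xyz',[180,0,a[3]],degrees=True)
    print('d',(R.inv().apply(np.array(a[:3])-o['tool_pos'])/.1).round(3),'r',((R.inv()*T).as_rotvec()/(np.pi/2)).round(3))
E
python3 g.py .5 .222 .4 74.5
```

```text
t 0.1 pos [0.2331 0.498  0.4036] rot [-1.7989e+02 -1.0000e-02  1.5491e+02] F [ 0.78 -0.25 -0.73] T [-0.02  0.   -0.02] w 0.094
d [-3.587 -1.368  0.038] r [-0.001  0.001  0.893]
```

Call:
{"method": "move_arm", "body": {
  "increments": [
    [[0.55, -1, -0.38, 0, 0, 0, 0.32], [0.55, -1, -0.38, 0, 0, 0, 0.32], [0.55, -1, -0.38, 0, 0, 0, 0.32], [0.55, -1, -0.38, 0, 0, 0, 0.32]]
  ]
}}

```text
time: 0.43
tool_pos: [0.3102, 0.4186, 0.4041]
ee_rot: [-3.141, 0.003, 2.193]
wrist_force: [-0.4, 0.7, 0.5]
width: 0.0707
```

```bash
python3 g.py .5 .222 .4 74.5
```

```text
t 0.4333 pos [0.3102 0.4186 0.4041] rot [-1.7996e+02  1.4000e-01  1.2562e+02] F [-0.42  0.66  0.53] T [-0.    0.02 -0.04] w 0.0707
d [-2.704  0.398  0.048] r [0.    0.002 0.568]
```

Call:
{"method": "move_arm", "body": {
  "increments": [
    [[0.55, -1, 0.15, 0.0, 0, 0, 0.3], [0.55, -1, 0.15, 0, 0, 0, 0.3], [0.55, -1, 0.15, 0, 0, 0, 0.3], [0.55, -1, 0.15, 0, 0, 0, 0.3]]
  ]
}}

```text
time: 0.77
tool_pos: [0.3812, 0.347, 0.4039]
ee_rot: [-3.141, 0.002, 1.722]
wrist_force: [-0.5, 0.2, -0.3]
width: 0.0516
```

```bash
python3 g.py .5 .222 .4 74.5
```

```text
t 0.7667 pos [0.3812 0.347  0.4039] rot [-1.7999e+02  1.2000e-01  9.8640e+01] F [-0.48  0.17 -0.3 ] T [0.03 0.09 0.  ] w 0.0516
d [-1.414  0.987  0.042] r [0.    0.001 0.268]
```

Call:
{"method": "move_arm", "body": {
  "increments": [
    [[0.55, -1, 0.7, 0.0, 0, 0, 0.268], [0.55, -1, 0.7, 0, 0, 0, 0.268], [0.55, -1, 0.7, 0, 0, 0, 0.268], [0.55, -1, 0.7, 0, 0, 0, 0.268], [0.55, -1, 0.7, 0, 0, 0, 0.268]]
  ]
}}

```text
time: 1.18
tool_pos: [0.4654, 0.2605, 0.4037]
ee_rot: [-3.14, 0.001, 1.307]
wrist_force: [0.0, 0.7, -0.4]
width: 0.0517
```

```bash
python3 g.py .5 .222 .4 74.5
python3 - <<'E'
from bench import robot
import cv2,numpy as np
c=robot.camera_params("wrist")
p,d=robot.snapshot("wrist")
cv2.imwrite("pics/w1.png",p[:,:,::-1]);np.save("pics/w1d.npy",d);np.savez("pics/w1c.npz",mtx=c['mtx'],R=c['R'],t=c['t'])
E
```

```text
t 1.1833 pos [0.4654 0.2605 0.4037] rot [-1.7991e+02  6.0000e-02  7.4890e+01] F [ 0.01  0.7  -0.36] T [-0.06  0.15  0.03] w 0.0517
d [-0.281  0.435  0.037] r [-0.001  0.001  0.004]
```

View pics/w1.png

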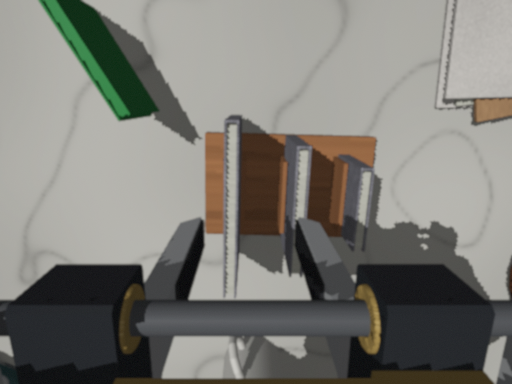

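Run:
```python
import cv2
t=cv2.imread('pics/w1.png')
cv2.imwrite('pics/b1.png',cv2.resize(t[100:300,200:390],None,fx=3,fy=3,interpolation=cv2.INTER_CUBIC))
```

```text
(no output)
```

View pics/b1.png

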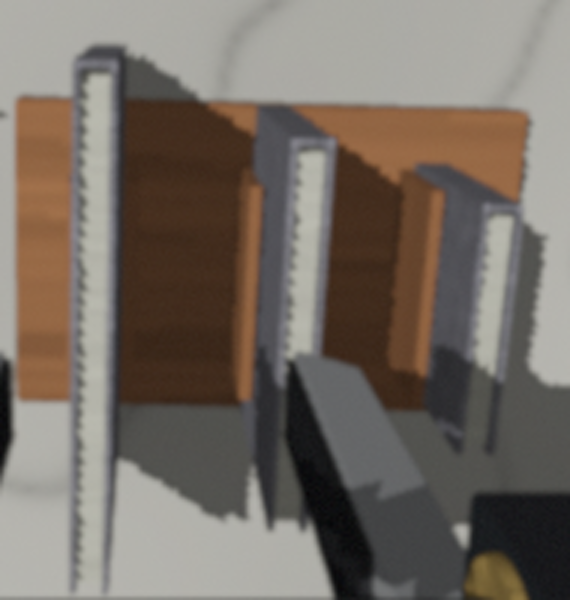

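Run:
```python
from h import *
I,d,K,R,t=load('w1')
f=lambda l,z:onplane(np.array(l)/3.+[200,100],z,K,R,t).round(4)
P=f([[290,138],[335,140],[280,357],[323,353]],.107);print(P)
for a,b in((P[0],P[2]),(P[1],P[3])): print(np.degrees(np.arctan2(a[1]-b[1],a[0]-b[0]))-90)
mid=(P[0]+P[1])/2
B=f([[75,62],[125,60],[72,590],[108,590]],.112);print(B)
for a,b in((B[0],B[2]),(B[1],B[3])): print(np.degrees(np.arctan2(a[1]-b[1],a[0]-b[0]))-90)
C=f([[17,97],[528,112],[20,400]],.012);print(C); a=C[1]-C[0];print(np.degrees(np.arctan2(a[1],a[0])));a=C[0]-C[2];print(np.degrees(np.arctan2(a[1],a[0]))-90)
S=f([[487,202],[520,207]],.092);print(S)
for th in(-15,-16):
    u=np.radians(th);print(th,'centre',mid[:2]-.06*np.array([-np.sin(u),np.cos(u)]))
```

```text
[[0.5116 0.2856 0.107 ]
 [0.5234 0.2818 0.107 ]
 [0.4943 0.2243 0.107 ]
 [0.5067 0.2222 0.107 ]]
-15.760053288258064
-15.65294328566982
[[0.4608 0.3209 0.112 ]
 [0.4737 0.3179 0.112 ]
 [0.4159 0.1696 0.112 ]
 [0.4264 0.1667 0.112 ]]
-16.52885612208368
-17.37128435016875
[[0.4283 0.3105 0.012 ]
 [0.6073 0.2564 0.012 ]
 [0.3946 0.1968 0.012 ]]
-16.816635412276188
-16.509508479766012
[[0.5647 0.2496 0.092 ]
 [0.5738 0.2456 0.092 ]]
-15 centre [0.50197086 0.22574445]
-16 centre [0.50096176 0.2260243 ]
```

```bash
python3 g.py .501 .2245 .32 74.
```

```text
t 1.2333 pos [0.4645 0.2614 0.404 ] rot [-1.7991e+02  3.0000e-02  7.5110e+01] F [0.45 0.33 0.48] T [-0.07  0.04 -0.04] w 0.0516
d [-0.263  0.449  0.839] r [-0.001  0.     0.012]
```

Call:
{"method": "move_arm", "body": {
  "increments": [
    [[0.55, -0.263, 0.449, 0.0, 0, 0, 0.012], [0.55, -0.263, 0.449, 0.0, 0, 0, 0.012], [0.55, -0.263, 0.449, 0.4, 0, 0, 0.012], [0.55, -0.263, 0.449, 0.84, 0, 0, 0.012], [0.55, -0.263, 0.449, 0.84, 0, 0, 0.012], [0.55, -0.263, 0.449, 0.84, 0, 0, 0.012], [0.55, -0.263, 0.449, 0.84, 0, 0, 0.012]]
  ]
}}

```text
time: 1.82
tool_pos: [0.5008, 0.2261, 0.3226]
ee_rot: [3.14, -0.001, 1.295]
wrist_force: [0.8, 0.1, 1.3]
width: 0.0518
```

```bash
python3 g.py .501 .2245 .275 74.;  cat > snap.py <<'E'
import sys
from bench import robot
import cv2,numpy as np
for a in sys.argv[1:]:
    n,f=a.split(':')
    c=robot.camera_params(n)
    p,d=robot.snapshot(n)
    cv2.imwrite(f"pics/{f}.png",p[:,:,::-1]);np.save(f"pics/{f}d.npy",d);np.savez(f"pics/{f}c.npz",mtx=c['mtx'],R=c['R'],t=c['t'])
E
python3 snap.py wrist:w2
```

```text
t 1.8167 pos [0.5008 0.2261 0.3226] rot [ 1.799e+02 -8.000e-02  7.417e+01] F [0.81 0.06 1.28] T [ 0.01  0.09 -0.  ] w 0.0518
d [-0.016  0.005  0.476] r [ 0.001 -0.001  0.002]
```

View pics/w2.png

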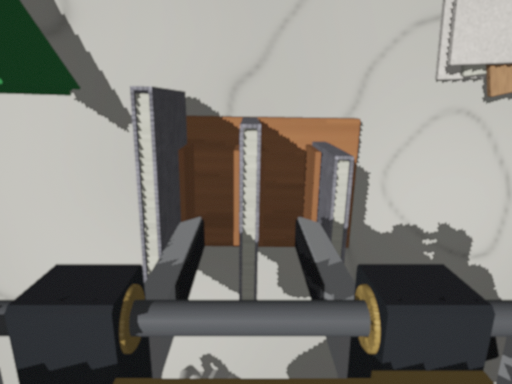

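Run:
```python
import cv2
t=cv2.imread('pics/w2.png')
cv2.imwrite('pics/b2.png',cv2.resize(t[110:210,220:280],None,fx=6,fy=6,interpolation=cv2.INTER_CUBIC))
```

```text
(no output)
```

View pics/b2.png

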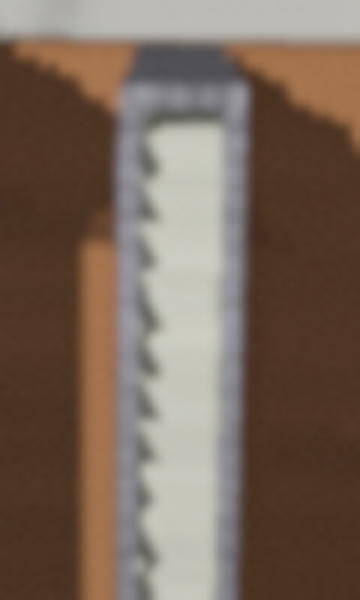

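Call:
{"method": "move_arm", "body": {
  "increments": [
    [[0.55, -0.01, 0.0, 0.3, 0, 0, 0.0], [0.55, -0.01, 0.0, 0.47, 0, 0, 0.0], [0.55, -0.01, 0.0, 0.47, 0, 0, 0.0], [0.55, -0.01, 0.0, 0.47, 0, 0, 0.0]]
  ]
}}

```text
time: 2.2
tool_pos: [0.5011, 0.2248, 0.276]
ee_rot: [3.139, -0.002, 1.293]
wrist_force: [-0.2, -0.2, -0.0]
width: 0.0518
```

```bash
python3 - <<'E'
from h import *
I,d,K,R,t=load('w2')
P=onplane(np.array([[184,85],[181,598]])/6.+[220,110],.107,K,R,t);print(P.round(4))
a=P[0]-P[1];th=np.arctan2(a[1],a[0])-np.pi/2;print(np.degrees(th)); 
for th in(th,np.radians(-16.3)): print((P[0][:2]-.06*np.array([-np.sin(th),np.cos(th)])).round(4))
E
python3 g.py .501 .2245 .275 74.
```

```text
[[0.5179 0.2838 0.107 ]
 [0.5036 0.2344 0.107 ]]
-16.152273776553372
[0.5012 0.2262]
[0.5011 0.2263]
t 2.2 pos [0.5011 0.2248 0.276 ] rot [ 1.7985e+02 -1.1000e-01  7.4100e+01] F [-0.22 -0.21 -0.  ] T [-0.04  0.09 -0.03] w 0.0518
d [-0.003 -0.     0.01 ] r [ 0.002 -0.001  0.001]
```

Call:
{"method": "move_arm", "body": {
  "increments": [
    [[0.0, 0.0, 0.0, 0.01, 0, 0, 0.002], [0.0, 0.0, 0.0, 0.01, 0, 0, 0.002], [0.0, 0.0, 0.0, 0.01, 0, 0, 0.002], [0.0, 0.0, 0.0, 0.01, 0, 0, 0.002], [0.0, 0.0, 0.0, 0.01, 0, 0, 0.002], [0.0, 0.0, 0.0, 0.01, 0, 0, 0.002], [0.0, 0.0, 0.0, 0.01, 0, 0, 0.002], [0.0, 0.0, 0.0, 0.01, 0, 0, 0.002]]
  ]
}}

```text
time: 2.87
tool_pos: [0.5005, 0.2243, 0.2729]
ee_rot: [3.141, -0.0, 1.29]
wrist_force: [-0.3, -0.4, 0.6]
width: 0.0119
```

```bash
python3 g.py .501 .2245 .38 74.
```

```text
t 2.8667 pos [0.5005 0.2243 0.2729] rot [ 1.7999e+02 -1.0000e-02  7.3890e+01] F [-0.29 -0.36  0.56] T [-0.1   0.07 -0.01] w 0.0119
d [ 0.004  0.004 -1.071] r [ 0.    -0.    -0.001]
```

Call:
{"method": "move_arm", "body": {
  "increments": [
    [[0.0, 0.0, 0.0, -0.1, 0, 0, 0], [0.0, 0.0, 0.0, -0.2, 0, 0, 0], [0.0, 0.0, 0.0, -0.35, 0, 0, 0], [0.0, 0.0, 0.0, -0.5, 0, 0, 0], [0.0, 0.0, 0.0, -0.7, 0, 0, 0], [0.0, 0.0, 0.0, -0.9, 0, 0, 0], [0.0, 0.0, 0.0, -1, 0, 0, 0]]
  ]
}}

```text
time: 3.45
tool_pos: [0.5007, 0.2244, 0.3767]
ee_rot: [3.137, -0.003, 1.29]
wrist_force: [0.4, 0.3, -1.5]
width: 0.0121
```

```bash
python3 g.py .501 .2245 .5 74.; python3 snap.py wrist:w3
```

```text
t 3.45 pos [0.5007 0.2244 0.3767] rot [179.75  -0.18  73.9 ] F [ 0.41  0.33 -1.48] T [-0.07  0.04 -0.01] w 0.0121
d [ 0.006  0.008 -1.233] r [ 0.003 -0.002 -0.001]
```

View pics/w3.png

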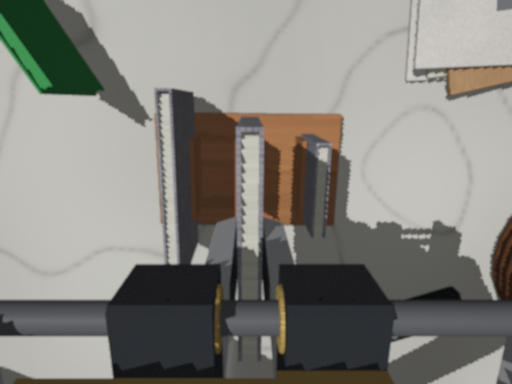

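```bash
python3 - <<'E'
from h import *
I,d,K,R,t=load('top0')
f=lambda l,z:onplane(np.array(l)/6.+[310,125],z,K,R,t).round(4)
print('slot mid',f([[350,273]],.154),'bars',f([[250,290],[460,282]],.175))
I,d,K,R,t=load('scene0')
f=lambda l,z:onplane(np.array(l)/5.+[75,190],z,K,R,t).round(4)
C=f([[92,95],[490,42],[518,258],[43,333]],.15);print(C,C.mean(0))
P=f([[118,98],[450,65],[470,208],[97,268]],.154);print(P,P.mean(0))
for a,b in((0,1),(3,2)):
  v=C[a]-C[b];print(np.degrees(np.arctan2(v[1],v[0]))-90)
print('slot',f([[280,155]],.154))
E
python3 g.py .53 .1 .48 92.3
```

```text
slot mid [[ 0.5583 -0.2461  0.154 ]] bars [[ 0.5459 -0.194   0.175 ]
 [ 0.5481 -0.2888  0.175 ]]
[[ 0.4812 -0.3407  0.15  ]
 [ 0.4746 -0.1434  0.15  ]
 [ 0.6538 -0.1363  0.15  ]
 [ 0.6612 -0.3371  0.15  ]] [ 0.5677   -0.239375  0.15    ]
[[ 0.4927 -0.326   0.154 ]
 [ 0.4978 -0.1637  0.154 ]
 [ 0.6181 -0.1562  0.154 ]
 [ 0.6265 -0.3187  0.154 ]] [ 0.558775 -0.24115   0.154   ]
-178.08407913081612
-177.8894572557359
slot [[ 0.5581 -0.2443  0.154 ]]
t 3.5 pos [0.5009 0.2244 0.378 ] rot [179.62  -0.27  73.89] F [ 0.3  -0.04  0.24] T [-0.07 -0.01 -0.03] w 0.012
d [-1.11   0.631 -1.021] r [ 0.005 -0.002 -0.205]
```

Call:
{"method": "move_arm", "body": {
  "increments": [
    [[0.0, -0.1, 0.05, -0.3, 0, 0, 0], [0.0, -0.3, 0.1, -0.6, 0, 0, 0], [0.0, -0.6, 0.1, -0.9, 0.005, -0.002, -0.05], [0.0, -0.9, 0.1, -1, 0.005, -0.002, -0.1], [0.0, -1, 0.1, -1, 0.005, -0.002, -0.15]]
  ]
}}

```text
time: 3.92
tool_pos: [0.4815, 0.1229, 0.477]
ee_rot: [-3.141, 0.003, 1.527]
wrist_force: [0.4, 0.5, -1.6]
width: 0.0117
```

```bash
python3 g.py .505 -0.24 .48 92
```

```text
t 3.9167 pos [0.4815 0.1229 0.477 ] rot [-1.7994e+02  1.5000e-01  8.7470e+01] F [ 0.36  0.46 -1.56] T [-0.08  0.04 -0.04] w 0.0117
d [-3.616  0.395 -0.021] r [-0.001  0.002 -0.05 ]
```

Call:
{"method": "move_arm", "body": {
  "increments": [
    [[0.0, -0.4, 0.05, 0, 0, 0, -0.02], [0.0, -0.7, 0.1, 0, 0, 0, -0.05], [0.0, -1, 0.1, 0, 0, 0, -0.05]]
  ]
}}

```text
time: 4.17
tool_pos: [0.4878, 0.0237, 0.4722]
ee_rot: [-3.133, 0.002, 1.606]
wrist_force: [0.1, 0.4, -1.0]
width: 0.0117
```

Call:
{"method": "move_arm", "body": {
  "increments": [
    [[0.0, -0.35, 0.05, 0, 0, 0, 0], [0.0, -0.7, 0.1, 0, 0, 0, 0], [0.0, -1, 0.1, 0, 0, 0, 0]]
  ]
}}

```text
time: 4.42
tool_pos: [0.5012, -0.0766, 0.472]
ee_rot: [-3.132, 0.002, 1.603]
wrist_force: [-0.7, 0.1, -0.6]
width: 0.0123
```

Call:
{"method": "move_arm", "body": {
  "increments": [
    [[0.0, -0.35, 0.05, 0, 0, 0, 0], [0.0, -0.7, 0.1, 0, 0, 0, 0], [0.0, -0.9, 0.1, 0, 0, 0, 0], [0.0, -0.9, 0.1, 0, 0, 0, 0], [0.0, -0.9, 0.1, 0, 0, 0, 0]]
  ]
}}

```text
time: 4.83
tool_pos: [0.514, -0.1652, 0.4718]
ee_rot: [-3.131, -0.0, 1.602]
wrist_force: [0.2, 0.1, -1.5]
width: 0.0118
```

```bash
python3 g.py .505 -0.24 .48 92; python3 snap.py wrist:w4
```

```text
t 4.8333 pos [ 0.514  -0.1652  0.4718] rot [-179.42   -0.     91.76] F [ 0.18  0.11 -1.5 ] T [-0.03  0.07 -0.02] w 0.0118
d [-0.745 -0.114 -0.081] r [-0.006 -0.    -0.003]
```

View pics/w4.png

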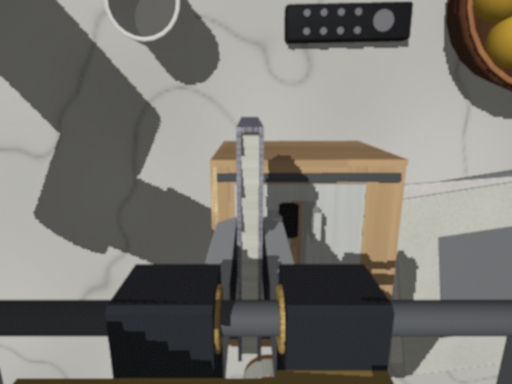

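Run:
```python
import cv2
t=cv2.imread('pics/w4.png')
cv2.imwrite('pics/b4.png',cv2.resize(t[105:235,200:415],None,fx=3.7,fy=3.7,interpolation=cv2.INTER_CUBIC))
```

```text
(no output)
```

View pics/b4.png

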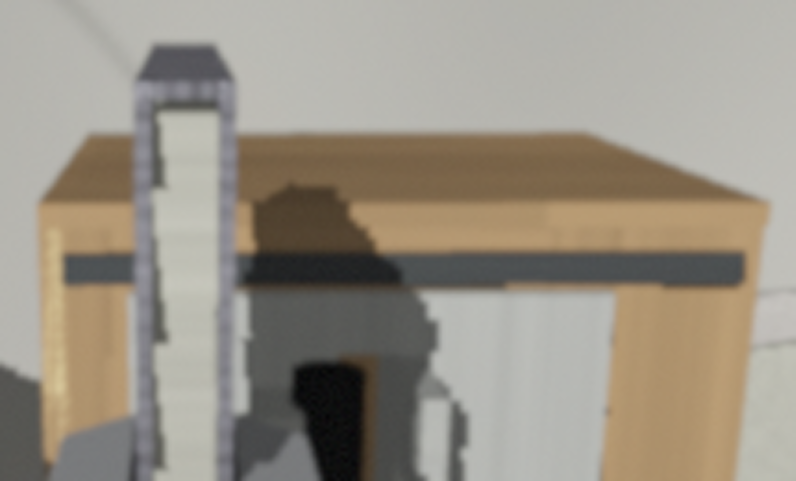

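Run:
```python
from h import *
I,d,K,R,t=load('w4')
f=lambda l,z:onplane(np.array(l)/3.7+[200,105],z,K,R,t)
C=f([[38,203],[768,203]],.15);print('box',C.round(4));v=C[1]-C[0];a=np.arctan2(v[1],v[0]);print(np.degrees(a),np.linalg.norm(v))
m=C.mean(0)[:2]; print('centre',m+.1*np.array([np.sin(a),-np.cos(a)]))
tcp=np.array([.514,-.1652]);z=.4718
B=f([[136,83],[236,83]],z-.1659);b=B.mean(0)[:2];print('book far',B.round(4),np.linalg.norm(B[1]-B[0]))
L=f([[155,45],[215,45]],z-.2609);l=L.mean(0)[:2];print('lower',L.round(4),np.linalg.norm(L[1]-L[0]))
for q in(b,l):
  e=q-tcp;print('tool-frame: along y',e[0]*-np.sin(a)+e[1]*np.cos(a),'x',e[0]*np.cos(a)+e[1]*np.sin(a))
print('slot end/bar end',f([[365,355]],.154).round(4),'bar',f([[295,365],[362,365]],.17).round(4))
P=f([[130,292],[614,292]],.154);print('plate',P.round(4))
e=P-np.r_[m,0]; print(e[:,0]*np.cos(a)+e[:,1]*np.sin(a))
```

```text
box [[ 0.4742 -0.1456  0.15  ]
 [ 0.6526 -0.1399  0.15  ]]
1.8240012457401227 0.17846479082016156
centre [ 0.56655419 -0.24271744]
book far [[ 0.5047 -0.1034  0.3059]
 [ 0.5162 -0.1031  0.3059]] 0.011561815317287238
lower [[ 0.5039 -0.1037  0.2109]
 [ 0.5152 -0.1034  0.2109]] 0.011378539879198782
tool-frame: along y 0.06202853376490372 x -0.0015838009056801873
tool-frame: along y 0.06176182795322834 x -0.0024954562883317153
slot end/bar end [[ 0.5564 -0.1807  0.154 ]] bar [[ 0.5376 -0.1789  0.17  ]
 [ 0.5534 -0.1784  0.17  ]]
plate [[ 0.4974 -0.1664  0.154 ]
 [ 0.6163 -0.1625  0.154 ]]
[-0.06668271  0.05230221]
```

```bash
python3 g.py .53 -0.246 .455 91.8
```

```text
t 4.8833 pos [ 0.514  -0.1642  0.4723] rot [-1.7946e+02  1.0000e-02  9.1860e+01] F [-0.9  -0.1  -0.32] T [-0.04  0.06 -0.02] w 0.0118
d [-0.823  0.135  0.171] r [-0.006  0.     0.001]
```

Call:
{"method": "move_arm", "body": {
  "increments": [
    [[0.0, -0.3, 0.05, 0, -0.003, 0, 0], [0.0, -0.6, 0.13, 0.1, -0.006, 0, 0], [0.0, -0.82, 0.13, 0.15, -0.006, 0, 0], [0.0, -0.82, 0.13, 0.15, -0.006, 0, 0], [0.0, -0.82, 0.13, 0.15, -0.006, 0, 0], [0.0, -0.82, 0.13, 0.15, -0.006, 0, 0], [0.0, -0.82, 0.13, 0.15, -0.006, 0, 0]]
  ]
}}

```text
time: 5.47
tool_pos: [0.5296, -0.244, 0.4589]
ee_rot: [3.139, 0.002, 1.606]
wrist_force: [1.6, 0.4, -0.6]
width: 0.0117
```

```bash
python3 g.py .53 -0.246 .442 91.8; python3 snap.py wrist:w5;python3 - <<'E'
import cv2
t=cv2.imread('pics/w5.png')
cv2.imwrite('pics/b5.png',cv2.resize(t[90:250,180:440],None,fx=3,fy=3,interpolation=cv2.INTER_CUBIC))
E
```

```text
t 5.4667 pos [ 0.5296 -0.244   0.4589] rot [1.7986e+02 9.0000e-02 9.2020e+01] F [ 1.55  0.43 -0.64] T [-0.03  0.01 -0.  ] w 0.0117
d [-0.019  0.003  0.169] r [0.002 0.001 0.002]
```

View pics/b5.png

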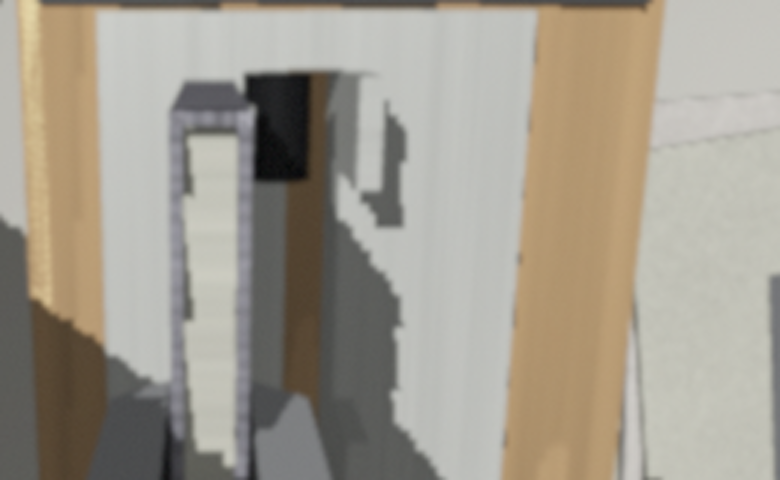

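Run:
```python
from h import *
I,d,K,R,t=load('w5')
f=lambda l,z:onplane(np.array(l)/3.+[180,90],z,K,R,t)
a=np.radians(1.85);X=np.array([np.cos(a),np.sin(a)]);Y=np.array([-np.sin(a),np.cos(a)])
tcp=np.array([.5296,-.244]);z=.4589
def s(n,l,zz):
  p=f(l,zz);e=p[:,:2]-tcp;print(n,p.round(4).tolist(),'X',(e@X).round(4),'Y',(e@Y).round(4))
s('book top',[[170,110],[252,110]],z-.1659)
s('book low',[[184,83],[238,83]],z-.2609)
s('slot end',[[308,71],[328,71]],.154)
s('bar end axis',[[245,74],[310,72]],.17)
s('backstop top end',[[360,75],[384,75]],.188)
s('backstop top near',[[360,190],[382,190]],.188)
s('bar near',[[258,181],[307,181]],.17)
s('slot wall right/left',[[328,100],[322,350],[287,300]],.154)
```

```text
book top [[0.5221, -0.1822, 0.293], [0.5338, -0.1818, 0.293]] X [-0.0055  0.0062] Y [0.062  0.0621]
book low [[0.5221, -0.1833, 0.198], [0.5348, -0.1828, 0.198]] X [-0.0055  0.0071] Y [0.0609 0.061 ]
slot end [[0.5554, -0.1811, 0.154], [0.5609, -0.1809, 0.154]] X [0.0278 0.0333] Y [0.062 0.062]
bar end axis [[0.5374, -0.1819, 0.17], [0.5543, -0.1808, 0.17]] X [0.0098 0.0267] Y [0.0618 0.0624]
backstop top end [[0.5647, -0.1804, 0.188], [0.5705, -0.1802, 0.188]] X [0.0371 0.0429] Y [0.0624 0.0624]
backstop top near [[0.5667, -0.2085, 0.188], [0.5722, -0.2083, 0.188]] X [0.0382 0.0437] Y [0.0343 0.0343]
bar near [[0.5421, -0.2097, 0.17], [0.5552, -0.2093, 0.17]] X [0.0136 0.0267] Y [0.0338 0.0339]
slot wall right/left [[0.5614, -0.1888, 0.154], [0.5643, -0.2617, 0.154], [0.5531, -0.2467, 0.154]] X [0.0336 0.0342 0.0235] Y [ 0.0541 -0.0188 -0.0034]
```

Call:
{"method": "move_arm", "body": {
  "increments": [
    [[0.0, -0.012, 0.0, 0.08, 0.001, 0.001, 0.002], [0.0, -0.012, 0.0, 0.16, 0.001, 0.001, 0.002], [0.0, -0.012, 0.05, 0.16, 0.001, 0.001, 0.002], [0.0, -0.012, 0.1, 0.16, 0.001, 0.001, 0.002], [0.0, -0.012, 0.15, 0.16, 0.001, 0.001, 0.002], [0.0, -0.012, 0.18, 0.16, 0.001, 0.001, 0.002], [0.0, -0.012, 0.18, 0.16, 0.001, 0.001, 0.002], [0.0, -0.012, 0.18, 0.16, 0.001, 0.001, 0.002]]
  ]
}}

```text
time: 6.18
tool_pos: [0.548, -0.2464, 0.442]
ee_rot: [-3.141, -0.0, 1.601]
wrist_force: [-0.4, -0.2, -1.4]
width: 0.0115
```

```bash
python3 g.py .56 -0.2443 .442 91.85
```

```text
t 6.1833 pos [ 0.548  -0.2464  0.442 ] rot [-179.98   -0.     91.72] F [-0.35 -0.16 -1.43] T [-0.05  0.03 -0.07] w 0.0115
d [0.017 0.121 0.   ] r [-0.    -0.    -0.001]
```

Call:
{"method": "move_arm", "body": {
  "increments": [
    [[0.0, 0.015, 0.02, 0, 0, 0, 0], [0.0, 0.015, 0.04, 0, 0, 0, 0], [0.0, 0.015, 0.05, 0, 0, 0, 0], [0.0, 0.015, 0.05, 0, 0, 0, 0], [0.0, 0.015, 0.05, 0, 0, 0, 0], [0.0, 0.015, 0.05, 0, 0, 0, 0]]
  ]
}}

```text
time: 6.68
tool_pos: [0.5525, -0.2447, 0.442]
ee_rot: [-3.141, -0.0, 1.601]
wrist_force: [-0.4, 0.7, -1.1]
width: 0.012
```

```bash
python3 g.py .56 -0.2443 .442 91.85; python3 snap.py wrist:w6;python3 - <<'E'
import cv2
t=cv2.imread('pics/w6.png')
cv2.imwrite('pics/b6.png',cv2.resize(t[90:250,180:440],None,fx=3,fy=3,interpolation=cv2.INTER_CUBIC))
E
```

```text
t 6.6833 pos [ 0.5525 -0.2447  0.442 ] rot [-179.98   -0.     91.71] F [-0.35  0.74 -1.12] T [-0.09  0.04  0.04] w 0.012
d [0.002 0.075 0.   ] r [-0.    -0.    -0.002]
```

View pics/b6.png

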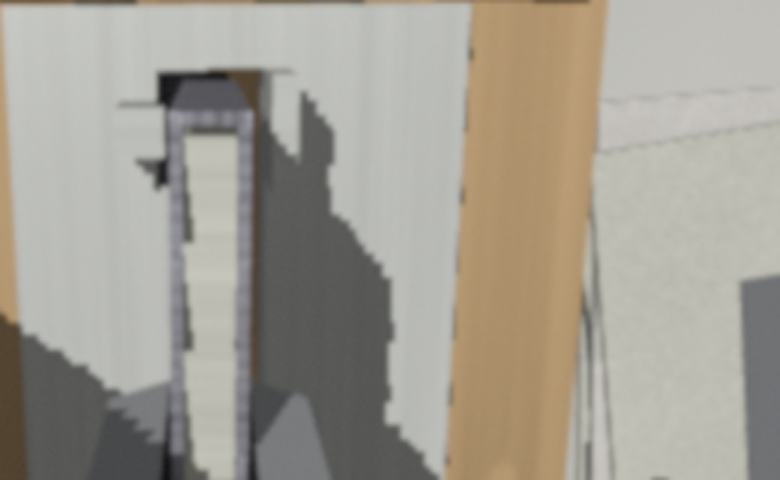

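Run:
```python
from h import *
I,d,K,R,t=load('w6')
f=lambda l,z:onplane(np.array(l)/3.+[180,90],z,K,R,t)
a=np.radians(1.85);X=np.array([np.cos(a),np.sin(a)]);Y=np.array([-np.sin(a),np.cos(a)])
tcp=np.array([.5525,-.2447]);z=.442
def s(n,l,zz):
  p=f(l,zz);e=p[:,:2]-tcp;print(n,p.round(4).tolist(),'X',(e@X).round(4),'Y',(e@Y).round(4))
s('book top',[[170,110],[252,110]],z-.1659)
s('book low',[[184,80],[235,80]],z-.2609)
s('slot end',[[245,70],[262,70]],.154)
s('bar end axis',[[158,72],[200,72]],.172)
s('backstop top end',[[270,72],[296,72]],.188)
s('plate right',[[470,10],[450,450]],.154)
```

```text
book top [[0.5448, -0.1826, 0.2761], [0.5565, -0.1822, 0.2761]] X [-0.0057  0.006 ] Y [0.0623 0.0623]
book low [[0.5446, -0.1828, 0.1811], [0.5565, -0.1825, 0.1811]] X [-0.0059  0.006 ] Y [0.0621 0.062 ]
slot end [[0.5597, -0.1811, 0.154], [0.5641, -0.181, 0.154]] X [0.0092 0.0137] Y [0.0633 0.0633]
bar end axis [[0.538, -0.1816, 0.172], [0.5482, -0.1813, 0.172]] X [-0.0124 -0.0023] Y [0.0636 0.0635]
backstop top end [[0.5641, -0.1802, 0.188], [0.57, -0.18, 0.188]] X [0.0137 0.0196] Y [0.0641 0.0641]
plate right [[0.6166, -0.1645, 0.154], [0.6224, -0.2855, 0.154]] X [0.0667 0.0685] Y [ 0.0781 -0.0431]
```

Call:
{"method": "move_arm", "body": {
  "increments": [
    [[0.0, -0.006, 0.02, 0, 0, 0, 0], [0.0, -0.006, 0.03, 0, 0, 0, -0.001], [0.0, -0.006, 0.04, 0, 0, 0, -0.001], [0.0, -0.006, 0.05, 0, 0, 0, -0.001], [0.0, -0.006, 0.05, 0, 0, 0, -0.001], [0.0, -0.006, 0.05, 0, 0, 0, -0.001]]
  ]
}}

```text
time: 7.23
tool_pos: [0.5577, -0.2452, 0.4419]
ee_rot: [-3.141, -0.0, 1.602]
wrist_force: [-0.1, 0.3, -1.1]
width: 0.012
```

Call:
{"method": "move_arm", "body": {
  "increments": [
    [[0.0, 0, 0.01, 0, 0, 0, 0], [0.0, 0, 0.02, 0, 0, 0, 0], [0.0, 0, 0.02, 0, 0, 0, 0], [0.0, 0, 0.02, 0, 0, 0, 0]]
  ]
}}

```text
time: 7.57
tool_pos: [0.5597, -0.2451, 0.4419]
ee_rot: [-3.141, -0.0, 1.602]
wrist_force: [-1.0, 0.1, -2.5]
width: 0.012
```

Call:
{"method": "move_arm", "body": {
  "increments": [
    [[0.0, 0, 0.005, 0, 0, 0, 0], [0.0, 0, 0.01, 0, 0, 0, 0], [0.0, 0, 0.01, 0, 0, 0, 0], [0.0, 0, 0.01, 0, 0, 0, 0]]
  ]
}}

```text
time: 7.9
tool_pos: [0.5606, -0.2451, 0.442]
ee_rot: [-3.141, -0.0, 1.602]
wrist_force: [0.3, 0.7, -0.2]
width: 0.0122
```

```bash
python3 g.py
```

```text
t 7.9 pos [ 0.5606 -0.2451  0.442 ] rot [-179.98   -0.     91.8 ] F [ 0.33  0.66 -0.23] T [-0.09  0.05 -0.  ] w 0.0122
```

Call:
{"method": "move_arm", "body": {
  "increments": [
    [[0.0, 0, 0.005, 0, 0, 0, 0], [0.0, 0, 0.01, 0, 0, 0, 0], [0.0, 0, 0.01, 0, 0, 0, 0], [0.0, 0, 0.01, 0, 0, 0, 0]]
  ]
}}

```text
time: 8.23
tool_pos: [0.5615, -0.2451, 0.4419]
ee_rot: [-3.14, -0.0, 1.602]
wrist_force: [-1.0, 0.2, -0.4]
width: 0.0118
```

Call:
{"method": "move_arm", "body": {
  "increments": [
    [[0.0, 0, 0.005, 0, 0, 0, 0], [0.0, 0, 0.01, 0, 0, 0, 0], [0.0, 0, 0.01, 0, 0, 0, 0], [0.0, 0, 0.01, 0, 0, 0, 0]]
  ]
}}

```text
time: 8.57
tool_pos: [0.5621, -0.2451, 0.4419]
ee_rot: [-3.139, -0.0, 1.602]
wrist_force: [-4.7, -0.5, 0.7]
width: 0.0119
```

```bash
python3 g.py
```

```text
t 8.5667 pos [ 0.5621 -0.2451  0.4419] rot [-1.7986e+02 -1.0000e-02  9.1780e+01] F [-4.73 -0.51  0.7 ] T [-0.17  1.2   0.16] w 0.0119
```

Call:
{"method": "move_arm", "body": {
  "increments": [
    [[0.0, 0, 0.005, 0, 0, 0, 0], [0.0, 0, 0.007, 0, 0, 0, 0], [0.0, 0, 0.007, 0, 0, 0, 0], [0.0, 0, 0.007, 0, 0, 0, 0]]
  ]
}}

```text
time: 8.9
tool_pos: [0.5626, -0.2451, 0.442]
ee_rot: [-3.138, -0.0, 1.602]
wrist_force: [-6.0, -0.6, 1.4]
width: 0.0119
```

```bash
python3 g.py; python3 snap.py wrist:w7 scene:s7;python3 - <<'E'
import cv2
t=cv2.imread('pics/w7.png')
cv2.imwrite('pics/b7.png',cv2.resize(t[90:250,180:440],None,fx=3,fy=3,interpolation=cv2.INTER_CUBIC))
t=cv2.imread('pics/s7.png')
cv2.imwrite('pics/c7.png',cv2.resize(t[130:300,65:205],None,fx=3.5,fy=3.5,interpolation=cv2.INTER_CUBIC))
E
```

```text
t 8.9 pos [ 0.5626 -0.2451  0.442 ] rot [-1.7979e+02 -2.0000e-02  9.1770e+01] F [-6.03 -0.58  1.4 ] T [-0.11  1.6   0.24] w 0.0119
```

View pics/b7.png

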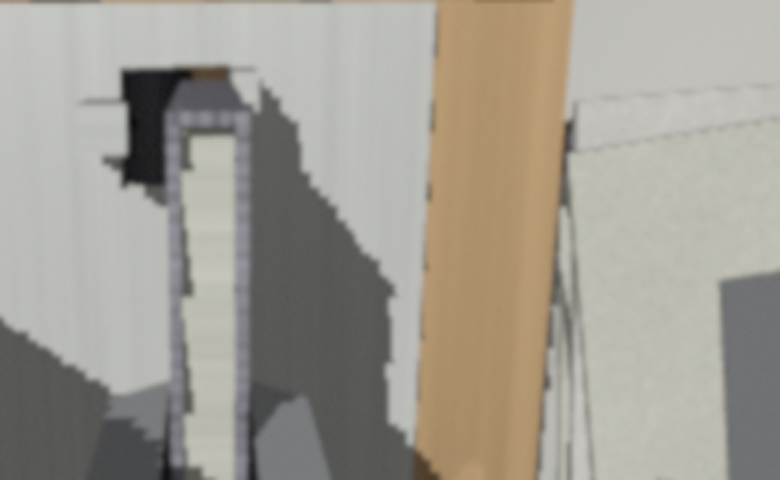

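View pics/c7.png

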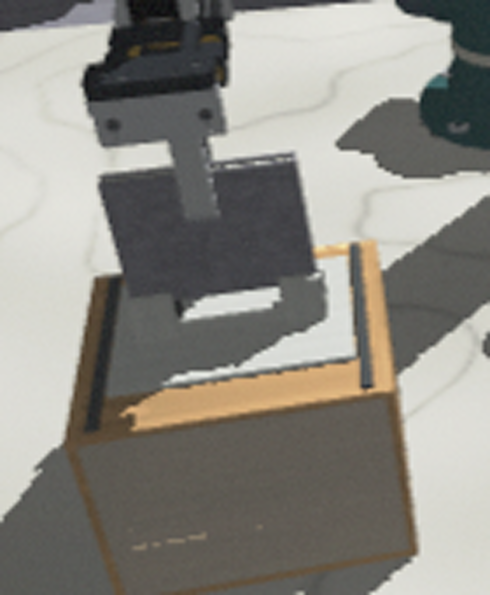

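Call:
{"method": "move_arm", "body": {
  "increments": [
    [[0.0, 0, 0, 0, 0, 0, -0.003], [0.0, 0, 0, 0, 0, 0, -0.007], [0.0, 0, 0, 0, 0, 0, -0.007], [0.0, 0, 0, 0, 0, 0, -0.007]]
  ]
}}

```text
time: 9.33
tool_pos: [0.5625, -0.2451, 0.442]
ee_rot: [-3.138, -0.0, 1.612]
wrist_force: [-6.0, -0.6, 1.2]
width: 0.0117
```

```bash
python3 g.py
python3 - <<'E'
from h import *
I,d,K,R,t=load('w7')
f=lambda l,z:onplane(np.array(l)/3.+[180,90],z,K,R,t)
a=np.radians(1.85);X=np.array([np.cos(a),np.sin(a)]);Y=np.array([-np.sin(a),np.cos(a)])
tcp=np.array([.5626,-.2451]);z=.442
def s(n,l,zz):
  p=f(l,zz);e=p[:,:2]-tcp;print(n,p.round(4).tolist(),'X',(e@X).round(4),'Y',(e@Y).round(4))
s('book top',[[168,110],[250,110]],z-.1659)
s('book low',[[184,80],[235,80]],z-.2609)
s('slot end',[[200,67],[228,67]],.154)
s('bar end axis',[[124,69],[190,68]],.172)
s('backstop top end',[[235,69],[258,69]],.188)
s('plate right',[[437,10],[413,470]],.154)
E
```

```text
t 9.3333 pos [ 0.5625 -0.2451  0.442 ] rot [-1.7979e+02 -2.0000e-02  9.2340e+01] F [-6.04 -0.64  1.19] T [-0.07  1.58 -0.13] w 0.0117
book top [[0.5539, -0.183, 0.2761], [0.5656, -0.1826, 0.2761]] X [-0.0066  0.005 ] Y [0.0624 0.0624]
book low [[0.5537, -0.1832, 0.1811], [0.5656, -0.1828, 0.1811]] X [-0.0069  0.005 ] Y [0.0621 0.0621]
slot end [[0.557, -0.1811, 0.154], [0.5643, -0.1808, 0.154]] X [-0.0035  0.0038] Y [0.0642 0.0642]
bar end axis [[0.5389, -0.1815, 0.172], [0.5548, -0.1808, 0.172]] X [-0.0217 -0.0057] Y [0.0644 0.0646]
backstop top end [[0.5653, -0.1801, 0.188], [0.5705, -0.1799, 0.188]] X [0.0048 0.01  ] Y [0.0649 0.0649]
plate right [[0.6172, -0.165, 0.154], [0.6214, -0.2922, 0.154]] X [0.0571 0.0572] Y [ 0.0783 -0.049 ]
```

Call:
{"method": "move_arm", "body": {
  "increments": [
    [[0.0, 0, 0, 0.02, 0, 0, 0.002], [0.0, 0, 0, 0.04, 0, 0, 0.002], [0.0, 0, 0, 0.06, 0, 0, 0.002], [0.0, 0, 0, 0.08, 0, 0, 0.002], [0.0, 0, 0, 0.09, 0, 0, 0.002], [0.0, 0, 0, 0.1, 0, 0, 0.002]]
  ]
}}

```text
time: 9.83
tool_pos: [0.5623, -0.2452, 0.4327]
ee_rot: [-3.138, 0.0, 1.609]
wrist_force: [-7.7, -0.2, 4.5]
width: 0.0117
```

```bash
python3 g.py
```

```text
t 9.8333 pos [ 0.5623 -0.2452  0.4327] rot [-1.7982e+02  2.0000e-02  9.2170e+01] F [-7.74 -0.19  4.46] T [-0.07  1.77 -0.04] w 0.0117
```

Call:
{"method": "move_arm", "body": {
  "increments": [
    [[0.0, 0, 0, 0.015, 0, 0, 0], [0.0, 0, 0, 0.03, 0, 0, 0], [0.0, 0, 0, 0.045, 0, 0, 0], [0.0, 0, 0, 0.06, 0, 0, 0], [0.0, 0, 0, 0.075, 0, 0, 0], [0.0, 0, 0, 0.075, 0, 0, 0]]
  ]
}}

```text
time: 10.33
tool_pos: [0.5617, -0.245, 0.4286]
ee_rot: [-3.141, 0.003, 1.608]
wrist_force: [-8.8, 0.2, 9.5]
width: 0.012
```

```bash
python3 g.py
```

```text
t 10.3333 pos [ 0.5617 -0.245   0.4286] rot [-1.7998e+02  1.6000e-01  9.2160e+01] F [-8.83  0.17  9.46] T [ 0.01  2.26 -0.01] w 0.012
```

Call:
{"method": "move_arm", "body": {
  "increments": [
    [[0.0, 0, -0.005, 0.015, 0, 0, 0], [0.0, 0, -0.008, 0.03, 0, 0, 0], [0.0, 0, -0.008, 0.045, 0, 0, 0], [0.0, 0, -0.008, 0.05, 0, 0, 0], [0.0, 0, -0.008, 0.05, 0, 0, 0]]
  ]
}}

```text
time: 10.75
tool_pos: [0.5615, -0.2453, 0.4222]
ee_rot: [-3.142, 0.002, 1.609]
wrist_force: [-7.0, -0.4, 7.9]
width: 0.012
```

```bash
python3 g.py
```

```text
t 10.75 pos [ 0.5615 -0.2453  0.4222] rot [-1.800e+02  1.400e-01  9.217e+01] F [-6.96 -0.41  7.93] T [-0.14  1.65  0.02] w 0.012
```

Call:
{"method": "move_arm", "body": {
  "increments": [
    [[0.0, 0, -0.003, 0.015, 0, 0, 0], [0.0, 0, -0.005, 0.03, 0, 0, 0], [0.0, 0, -0.005, 0.045, 0, 0, 0], [0.0, 0, -0.005, 0.06, 0, 0, 0], [0.0, 0, -0.005, 0.07, 0, 0, 0], [0.0, 0, -0.005, 0.07, 0, 0, 0]]
  ]
}}

```text
time: 11.25
tool_pos: [0.5613, -0.2453, 0.415]
ee_rot: [3.141, 0.002, 1.609]
wrist_force: [-5.5, 0.3, 6.6]
width: 0.0117
```

```bash
python3 g.py
```

```text
t 11.25 pos [ 0.5613 -0.2453  0.415 ] rot [1.7996e+02 1.3000e-01 9.2180e+01] F [-5.5   0.33  6.59] T [-0.15  1.4   0.01] w 0.0117
```

Call:
{"method": "move_arm", "body": {
  "increments": [
    [[0.0, 0, -0.003, 0.015, 0, 0, 0], [0.0, 0, -0.003, 0.03, 0, 0, 0], [0.0, 0, -0.003, 0.045, 0, 0, 0], [0.0, 0, -0.003, 0.06, 0, 0, 0], [0.0, 0, -0.003, 0.06, 0, 0, 0]]
  ]
}}

```text
time: 11.67
tool_pos: [0.5611, -0.2453, 0.4088]
ee_rot: [3.14, 0.002, 1.609]
wrist_force: [-5.3, -0.9, 5.3]
width: 0.0121
```

```bash
python3 g.py; python3 snap.py wrist:w8;python3 - <<'E'
import cv2
t=cv2.imread('pics/w8.png')
cv2.imwrite('pics/b8.png',cv2.resize(t[70:250,180:440],None,fx=3,fy=3,interpolation=cv2.INTER_CUBIC))
E
```

```text
t 11.6667 pos [ 0.5611 -0.2453  0.4088] rot [1.7993e+02 1.3000e-01 9.2180e+01] F [-5.28 -0.94  5.33] T [-0.2   1.26 -0.1 ] w 0.0121
```

View pics/b8.png

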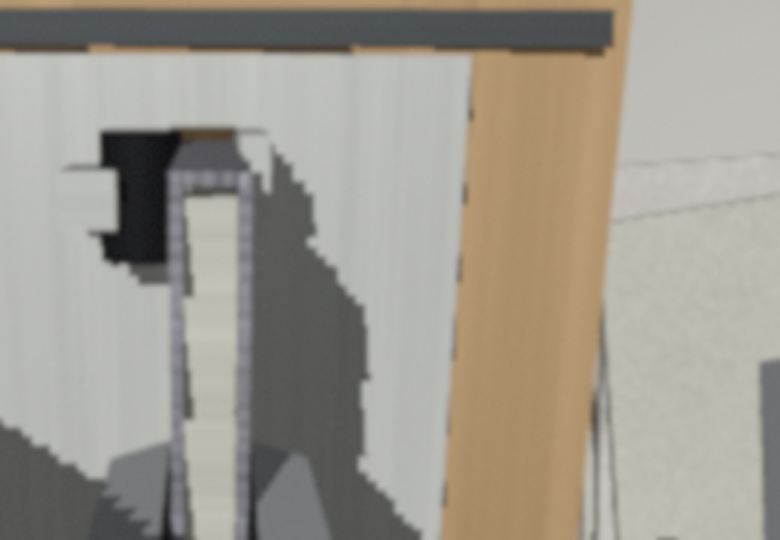

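Call:
{"method": "move_arm", "body": {
  "increments": [
    [[0.0, 0, -0.003, 0.03, 0, 0, 0], [0.0, 0, -0.003, 0.06, 0, 0, 0], [0.0, 0, -0.003, 0.09, 0, 0, 0], [0.0, 0, -0.003, 0.12, 0, 0, 0], [0.0, 0, -0.003, 0.15, 0, 0, 0], [0.0, 0, -0.003, 0.18, 0, 0, 0]]
  ]
}}

```text
time: 12.22
tool_pos: [0.561, -0.2453, 0.391]
ee_rot: [3.14, 0.002, 1.609]
wrist_force: [-6.3, -0.0, 6.3]
width: 0.0118
```

```bash
python3 g.py
```

```text
t 12.2167 pos [ 0.561  -0.2453  0.391 ] rot [1.799e+02 1.300e-01 9.219e+01] F [-6.29 -0.05  6.33] T [-0.1   1.23 -0.05] w 0.0118
```

Call:
{"method": "move_arm", "body": {
  "increments": [
    [[0.0, 0, -0.005, 0.03, 0, 0, 0], [0.0, 0, -0.005, 0.06, 0, 0, 0], [0.0, 0, -0.005, 0.09, 0, 0, 0], [0.0, 0, -0.005, 0.12, 0, 0, 0], [0.0, 0, -0.005, 0.15, 0, 0, 0], [0.0, 0, -0.005, 0.17, 0, 0, 0]]
  ]
}}

```text
time: 12.72
tool_pos: [0.5609, -0.2453, 0.3733]
ee_rot: [3.139, 0.002, 1.609]
wrist_force: [-3.2, -0.3, 6.3]
width: 0.0119
```

```bash
python3 g.py
```

```text
t 12.7167 pos [ 0.5609 -0.2453  0.3733] rot [1.7987e+02 1.1000e-01 9.2210e+01] F [-3.18 -0.31  6.34] T [-0.08  0.96 -0.06] w 0.0119
```

Call:
{"method": "move_arm", "body": {
  "increments": [
    [[0.0, 0, 0, 0.03, 0, 0, 0], [0.0, 0, 0, 0.06, 0, 0, 0], [0.0, 0, 0, 0.09, 0, 0, 0], [0.0, 0, 0, 0.1, 0, 0, 0], [0.0, 0, 0, 0.1, 0, 0, 0]]
  ]
}}

```text
time: 13.13
tool_pos: [0.561, -0.2453, 0.3629]
ee_rot: [3.14, 0.002, 1.61]
wrist_force: [-3.1, -0.1, 4.2]
width: 0.0117
```

```bash
python3 g.py;  python3 snap.py scene:s9;python3 - <<'E'
import cv2
t=cv2.imread('pics/s9.png')
cv2.imwrite('pics/c9.png',cv2.resize(t[130:300,65:205],None,fx=3.5,fy=3.5,interpolation=cv2.INTER_CUBIC))
E
```

```text
t 13.1333 pos [ 0.561  -0.2453  0.3629] rot [1.7989e+02 9.0000e-02 9.2220e+01] F [-3.05 -0.15  4.25] T [-0.2   0.77 -0.08] w 0.0117
```

View pics/c9.png

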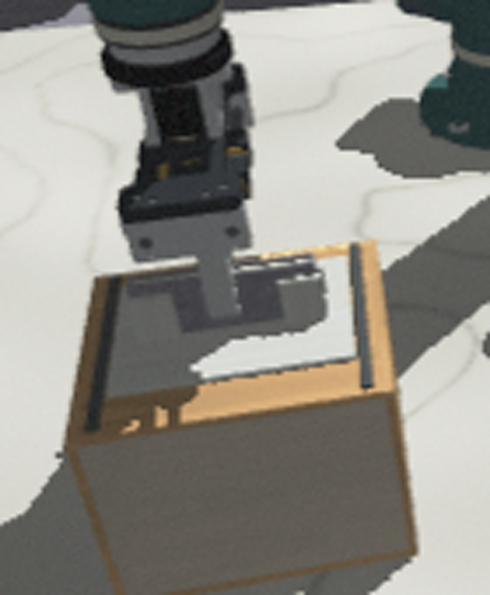

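Call:
{"method": "move_arm", "body": {
  "increments": [
    [[0.3, 0, 0, 0, 0, 0, 0], [0.3, 0, 0, 0, 0, 0, 0], [0.3, 0, 0, 0, 0, 0, 0], [0.3, 0, 0, 0, 0, 0, 0], [0.3, 0, 0, 0, 0, 0, 0]]
  ]
}}

```text
time: 13.6
tool_pos: [0.5611, -0.2449, 0.3609]
ee_rot: [-3.141, -0.001, 1.61]
wrist_force: [0.0, 0.2, -0.3]
width: 0.0283
```

Call:
{"method": "move_arm", "body": {
  "increments": [
    [[0.3, 0, 0, -0.1, 0, 0, 0], [0.3, 0, 0, -0.3, 0, 0, 0], [0.3, 0, 0, -0.5, 0, 0, 0], [0.3, 0, 0, -0.6, 0, 0, 0], [0.0, 0, 0, -0.6, 0, 0, 0], [0.0, 0, 0, -0.6, 0, 0, 0], [0.0, 0, 0, -0.6, 0, 0, 0], [0.0, 0, 0, -0.6, 0, 0, 0]]
  ]
}}

```text
time: 14.27
tool_pos: [0.5608, -0.2451, 0.4197]
ee_rot: [-3.139, -0.002, 1.61]
wrist_force: [0.2, 0.2, -0.1]
width: 0.0052
```

```bash
python3 g.py;  python3 snap.py scene:s10 wrist:w10;python3 - <<'E'
import cv2
t=cv2.imread('pics/s10.png')
cv2.imwrite('pics/c10.png',cv2.resize(t[130:300,65:205],None,fx=3.5,fy=3.5,interpolation=cv2.INTER_CUBIC))
t=cv2.imread('pics/w10.png')
cv2.imwrite('pics/b10.png',cv2.resize(t[70:270,150:410],None,fx=3,fy=3,interpolation=cv2.INTER_CUBIC))
E
```

```text
t 14.2667 pos [ 0.5608 -0.2451  0.4197] rot [-1.7983e+02 -1.0000e-01  9.2250e+01] F [ 0.18  0.2  -0.13] T [-0.02  0.08  0.02] w 0.0052
```

View pics/c10.png

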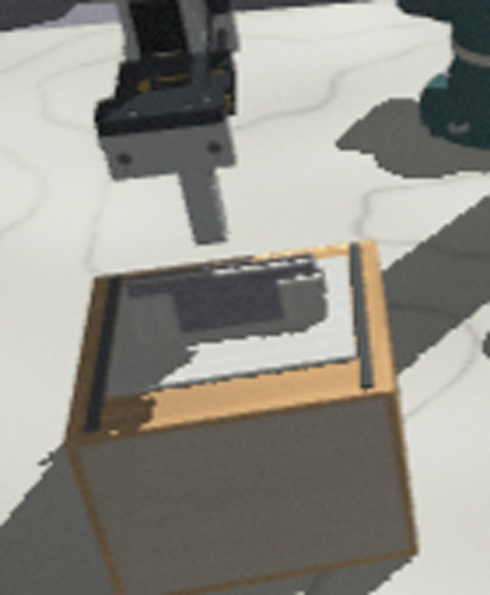

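View pics/b10.png

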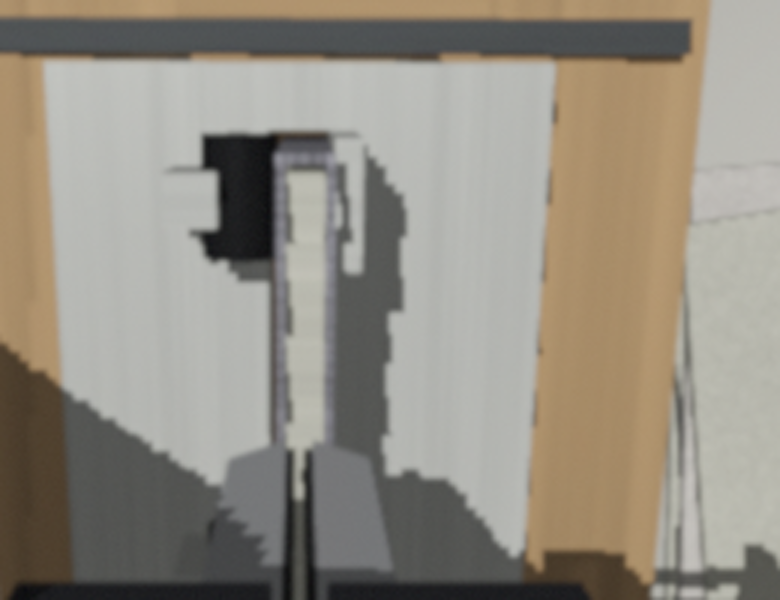

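Call:
{"method": "move_arm", "body": {
  "increments": [
    [[0.0, 0.015, 0, 0.0, 0, 0, 0], [0.0, 0.015, 0, 0, 0, 0, 0], [0.0, 0.015, 0, 0.05, 0, 0, 0], [0.0, 0.015, 0, 0.1, 0, 0, 0], [0.0, 0.015, 0, 0.15, 0, 0, 0], [0.0, 0.015, 0, 0.18, 0, 0, 0], [0.0, 0.015, 0, 0.21, 0, 0, 0], [0.0, 0.015, 0, 0.24, 0, 0, 0]]
  ]
}}

```text
time: 15.03
tool_pos: [0.5608, -0.2436, 0.3969]
ee_rot: [-3.141, -0.0, 1.61]
wrist_force: [0.3, -0.1, 0.2]
width: 0.0003
```

```bash
python3 g.py
```

```text
t 15.0333 pos [ 0.5608 -0.2436  0.3969] rot [-1.7996e+02 -2.0000e-02  9.2250e+01] F [ 0.32 -0.07  0.17] T [-0.04  0.02  0.01] w 0.0003
```

Call:
{"method": "move_arm", "body": {
  "increments": [
    [[0.0, 0, 0, 0.02, 0, 0, 0], [0.0, 0, 0, 0.04, 0, 0, 0], [0.0, 0, 0, 0.06, 0, 0, 0], [0.0, 0, 0, 0.08, 0, 0, 0], [0.0, 0, 0, 0.1, 0, 0, 0], [0.0, 0, 0, 0.12, 0, 0, 0]]
  ]
}}

```text
time: 15.53
tool_pos: [0.5607, -0.2437, 0.3858]
ee_rot: [3.142, 0.001, 1.61]
wrist_force: [-3.2, -0.2, 4.0]
width: 0.0005
```

```bash
python3 g.py
```

```text
t 15.5333 pos [ 0.5607 -0.2437  0.3858] rot [1.800e+02 4.000e-02 9.224e+01] F [-3.15 -0.24  3.95] T [-0.09  0.49 -0.03] w 0.0005
```

Call:
{"method": "move_arm", "body": {
  "increments": [
    [[0.0, 0, 0, 0.025, 0, 0, 0], [0.0, 0, 0, 0.05, 0, 0, 0], [0.0, 0, 0, 0.075, 0, 0, 0], [0.0, 0, 0, 0.1, 0, 0, 0], [0.0, 0, 0, 0.125, 0, 0, 0], [0.0, 0, 0, 0.15, 0, 0, 0]]
  ]
}}

```text
time: 16.03
tool_pos: [0.5608, -0.2436, 0.3701]
ee_rot: [-3.141, -0.0, 1.61]
wrist_force: [-3.3, -0.3, 3.8]
width: 0.0005
```

```bash
python3 g.py; python3 snap.py wrist:w11
python3 - <<'E'
import cv2
t=cv2.imread('pics/w11.png')
cv2.imwrite('pics/b11.png',cv2.resize(t[70:270,150:410],None,fx=3,fy=3,interpolation=cv2.INTER_CUBIC))
E
```

```text
t 16.0333 pos [ 0.5608 -0.2436  0.3701] rot [-1.7996e+02 -1.0000e-02  9.2250e+01] F [-3.27 -0.32  3.8 ] T [-0.13  0.49  0.01] w 0.0005
```

View pics/b11.png

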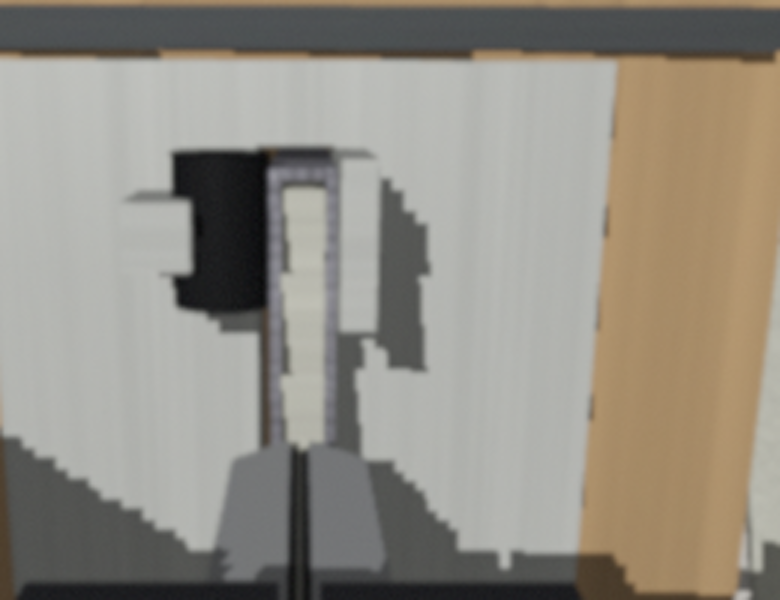

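Call:
{"method": "move_arm", "body": {
  "increments": [
    [[0.0, 0, 0, 0.025, 0, 0, 0], [0.0, 0, 0, 0.05, 0, 0, 0], [0.0, 0, 0, 0.07, 0, 0, 0], [0.0, 0, 0, 0.085, 0, 0, 0], [0.0, 0, 0, 0.095, 0, 0, 0], [0.0, 0, 0, 0.095, 0, 0, 0]]
  ]
}}

```text
time: 16.58
tool_pos: [0.561, -0.2434, 0.3595]
ee_rot: [-3.141, -0.001, 1.61]
wrist_force: [0.5, -0.0, 0.6]
width: 0.0007
```

```bash
python3 g.py
```

```text
t 16.5833 pos [ 0.561  -0.2434  0.3595] rot [-1.7994e+02 -8.0000e-02  9.2260e+01] F [ 0.48 -0.04  0.65] T [-0.03  0.02 -0.  ] w 0.0007
```

Force gone to zero – the book appears to have dropped. Retreat upward and look.

Call:
{"method": "move_arm", "body": {
  "increments": [
    [[0.0, 0, 0, -0.2, 0, 0, 0], [0.0, 0, 0, -0.5, 0, 0, 0], [0.0, 0, 0, -0.8, 0, 0, 0], [0.0, 0, 0, -1, 0, 0, 0], [0.0, 0, 0, -1, 0, 0, 0]]
  ]
}}

```text
time: 17.0
tool_pos: [0.5611, -0.2434, 0.4666]
ee_rot: [3.133, 0.005, 1.61]
wrist_force: [-0.3, -0.7, 1.0]
width: 0.0006
```

Call:
{"method": "move_arm", "body": {
  "increments": [
    [[0.0, 0, -0.3, 0, 0, 0, 0], [0.0, 0, -0.7, 0, 0, 0, 0], [0.0, 0, -1, 0, 0, 0, 0], [0.0, 0, -1, 0, 0, 0, 0], [0.0, 0, -1, 0, 0, 0, 0]]
  ]
}}

```text
time: 17.42
tool_pos: [0.4601, -0.2475, 0.4597]
ee_rot: [-3.141, -0.001, 1.609]
wrist_force: [1.0, -0.4, 0.1]
width: 0.0008
```

```bash
python3 g.py;  python3 snap.py scene:s12 top:t12;python3 - <<'E'
import cv2
t=cv2.imread('pics/s12.png')
cv2.imwrite('pics/c12.png',cv2.resize(t[180:310,75:205],None,fx=4.5,fy=4.5,interpolation=cv2.INTER_CUBIC))
E
```

```text
t 17.4167 pos [ 0.4601 -0.2475  0.4597] rot [-1.7996e+02 -7.0000e-02  9.2180e+01] F [ 1.03 -0.37  0.12] T [-0.03  0.07 -0.02] w 0.0008
```

View pics/c12.png

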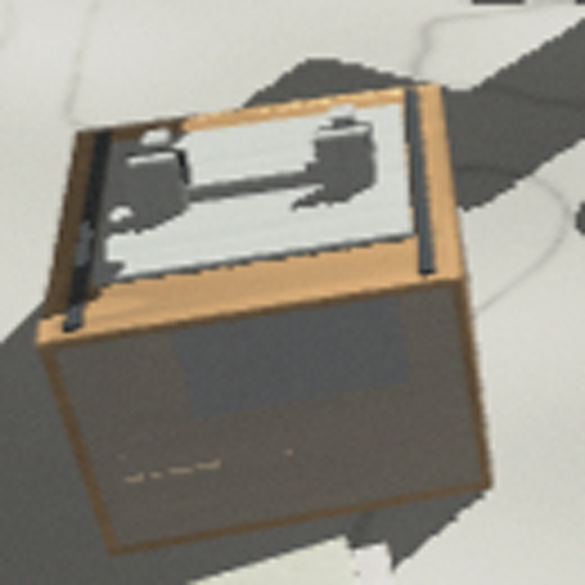

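View pics/s12.png

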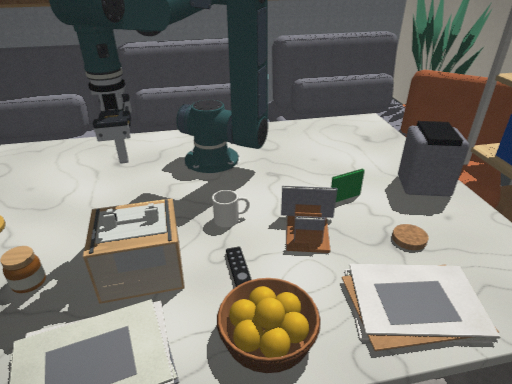

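View pics/t12.png

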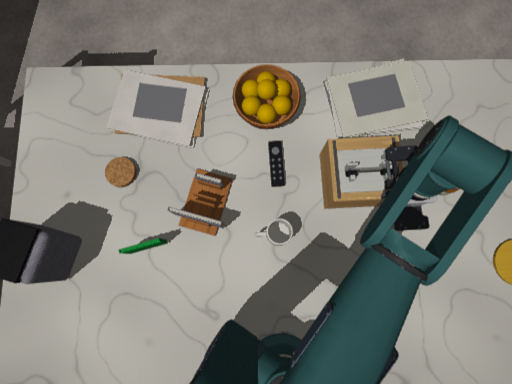

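```bash
python3 - <<'E'
from h import *
I,d,K,R,t=load('s12')
X=np.array([np.cos(.033),np.sin(.033)]);Y=np.array([-X[1],X[0]]);c=np.array([.559,-.243])
for z0 in(.005,.065):
  pts=[np.r_[c+s*.06*Y,z] for s in(-1,1) for z in(z0,z0+.095)]
  print(z0,((proj(pts,K,R,t)-[75,180])*4.5).round())
# panel bottom
print(((proj([np.r_[np.array([.5666,-.2427])+.09*X+s*.1*Y,z] for s in(-1,1) for z in(0,.15)],K,R,t)-[75,180])*4.5).round())
cv2.imwrite('pics/d12.png',cv2.convertScaleAbs(cv2.resize(I[245:310,80:190],None,fx=6,fy=6,interpolation=cv2.INTER_CUBIC),alpha=2,beta=-60))
E
python3 snap.py scene:s13 top:t13
```

```text
0.005 [[194. 408.]
 [158. 281.]
 [407. 372.]
 [384. 247.]]
0.065 [[171. 329.]
 [133. 193.]
 [393. 295.]
 [368. 160.]]
[[106. 557.]
 [ 33. 344.]
 [491. 487.]
 [459. 277.]]
```

View pics/d12.png

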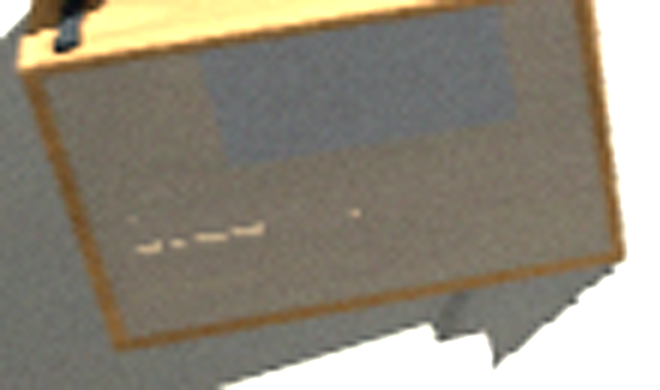

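Call:
{"method": "move_arm", "body": {
  "increments": [
    [[0.0, 0, 0, 0, 0, 0, 0], [0.0, 0, 0, 0, 0, 0, 0], [0.0, 0, 0, 0, 0, 0, 0], [0.0, 0, 0, 0, 0, 0, 0], [0.0, 0, 0, 0, 0, 0, 0], [0.0, 0, 0, 0, 0, 0, 0], [0.0, 0, 0, 0, 0, 0, 0], [0.0, 0, 0, 0, 0, 0, 0]]
  ]
}}

```text
time: 18.28
tool_pos: [0.4609, -0.2475, 0.461]
ee_rot: [-3.141, -0.0, 1.61]
wrist_force: [-1.9, -0.1, -0.4]
width: 0.0005
```

```bash
python3 snap.py scene:s14 top:t14
python3 - <<'E'
from h import *
a=cv2.imread('pics/s12.png').astype(int);b=cv2.imread('pics/s14.png').astype(int)
print('box region diff',abs(a-b)[240:305,85:190].mean(),abs(a-b)[240:305,85:190].max())
for x,y in(('scene0','s14'),('top0','t14')):
    A,dA,K,R,t=load(x);B,dB,*_=load(y)
    reg=dict(scene0=dict(mug=(190,228,210,250),remote=(245,285,225,250),rack=(180,250,280,335)),top0=dict(mug=(215,248,255,295),remote=(138,190,265,290),rack=(165,240,165,240)))[x]
    for n,(r0,r1,c0,c1) in reg.items():
        print(x,n,'depth change frac',(abs(dA-dB)[r0:r1,c0:c1]>.008).mean().round(3))
cv2.imwrite('pics/e14.png',np.hstack([cv2.resize(cv2.imread('pics/'+f+'.png')[155:255,150:300],None,fx=2.6,fy=2.6) for f in('top0','t14')]))
E
```

```text
box region diff 1.5047619047619047 107
scene0 mug depth change frac 0.018
scene0 remote depth change frac 0.006
scene0 rack depth change frac 0.236
top0 mug depth change frac 0.016
top0 remote depth change frac 0.022
top0 rack depth change frac 0.067
```

View pics/e14.png

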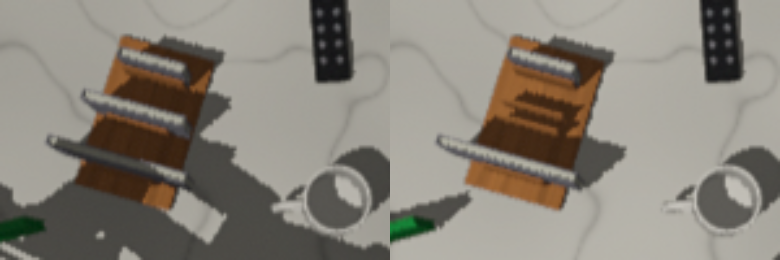

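Run:
```python
from h import *
I=cv2.imread('pics/s14.png')
cv2.imwrite('pics/d14.png',cv2.convertScaleAbs(cv2.resize(I[245:310,80:190],None,fx=6,fy=6,interpolation=cv2.INTER_CUBIC),alpha=2,beta=-60))
```

```text
(no output)
```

View pics/d14.png

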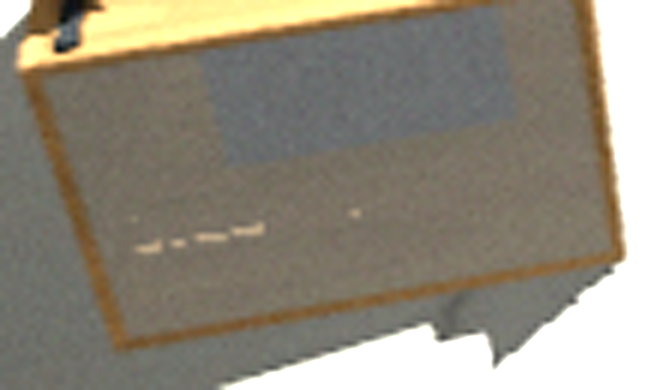

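The book's lower edge is in the same place as a second ago (crop pixels about (225,165) to (515,118)). That matches where a book standing on the box floor should appear. Handing in.

```bash
python3 -c "
from bench import robot
print(robot.close_job())"
```

```text
the job is handed in; nothing more can be done
None
```

The middle-sized book is in the return box, standing upright on the floor, and I handed the job in at about 18.4 s of the 58 s allowed.

- **Taking the book:** I took it from the rack's middle bay, gripping it at its 12 mm thickness, and lifted it straight up. The other two books still stood in place.
- **Finding the slot:** With its lower edge about 27 mm above the plate, I moved the book in +x until it met the backstops, at 5 to 8 N. I turned it about 0.4° until the wrist torque was near zero, so both backstops were touching. The slot was about 7 mm to the −x side of the lid's middle.
- **Posting it:** Passing the bars took at most about 10 N downwards. I let go with the book held by the bars, then pushed its top edge with closed fingers at about 4 N. The force fell to zero at about 6 mm above the plate, when the book dropped.

**Last checks:**
- The scene camera shows the book through the clear panel. Its lower edge is within about 2 pixels of where a book standing on the box floor should appear, and it had not visibly moved about 0.9 s later.
- The mug, the remote and the other two books look unmoved in before-and-after pictures.
- The depth differences I saw in the rack area were larger, up to 24% of the pixels. I put that down to the missing book and did not check it further.
- A pixel comparison of the box's front showed a maximum difference of 107, but the mean was only 1.5. An enlarged view showed no change there.
- At hand-in the gripper was clear of everything.

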